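Close the column clamp with the extension tube

TASK

Lay the loose steel column in the two white saddles of the column holder, between its seal head and its end stop. Then slip the open end of the square steel tube fully over the holder's short lever and, holding the tube, throw the lever past its dead point to its stop, so that the column is sealed and the lever stays there by itself. Finally pull the tube off, lay it flat on the bench off the holder, and leave the small bottles, the beaker and the loose cap where they stand.

Things in the scene. Friction and masses are not known exactly. Their poses are not given: they have to be found in the camera images.
- fixture: column holder, fixed: aluminium base plate 320 x 70 x 10 mm, everything on its centre line. Origin: centre of its underside; x runs from the lever end to the end stop, z up. In x: pivot -130 mm; guide block -75 to -58, 60 mm high; seal head; white vee saddles at 15.5 and 95.5, 12 mm thick, 42 wide, 53 high, 90 degree vees 29 mm wide at the top; end stop's white seat at 135, 62 mm high
- cradle_mid (a point): where the column's middle lies when clamped: on the vee axis, 45 mm above the bench, half-way between the saddles (68 mm free between them); x along the holder to the end stop. The column may be laid in up to 10 mm short of this point (towards the lever), where its nut meets a saddle: the seal head then pushes it home to the end stop
- seal_head: white round seal head on the plunger, backed by disc springs; 23 mm across, 10 mm thick; origin on its axis at its back. With the lever fully open its face stands 23 mm short of the clamped column's end; it has come 9 mm nearer at lever 0.4
- lever (a joint): lever angle about its upright pivot, rad: 0 open, starts at 0 to 0.45, grows as the lever swings clockwise seen from above; dead point 1.571, stop 1.693. Turns easily (0.1 N m, stays where left) until the seal head has pushed the column home at about 0.95; then the torque rises to about 1.5 N m near 1.25 and falls to 0 at the dead point, past which springs hold it on the stop
- lever_pivot (a point): lever's pivot axis (upright), 45 mm above the bench; axes as the holder
- lever_tip (a point): free end of the lever's bare round steel handle, 75 mm from the pivot, 45 mm above the bench; x points outward along the handle, level. The handle is 11 mm thick with a round end. A collar 21 mm across, its outer face 36 mm from the pivot, stops the tube (39 mm of handle outside it)
- column_mid (a point): middle of the loose chromatography column: steel rod 9.6 mm thick with a hexagonal nut, 16 mm across flats and 20 mm long, at each end; 159 mm long, ends alike, about 0.14 kg. The point lies on its axis (8 mm above the bench when it lies there); x runs along the column
- tube_mid (a point): middle of the extension tube: square steel tube 22 x 22 mm outside, 16 x 16 inside, 150 mm long, about 0.2 kg; one end open, the other half has a black ribbed grip sleeve and a plug in its end. The point lies on its axis (11 mm above the bench when it lies there); x runs along the tube towards the open end
- tube_mouth (a point): centre of the tube's open end, 75 mm from tube_mid; x runs outward along the tube
- bottle_a (a point): bystander: glass sample bottle with white cap, 27 mm across, 58 mm high, behind the holder; point half-way up
- bottle_b (a point): bystander: a second such bottle behind the holder; point half-way up
- bottle_c (a point): bystander: a third such bottle, close in front of the holder; point half-way up
- beaker (a point): bystander: small glass beaker, 48 mm across, 62 mm high, behind the lever end; point half-way up
- cap (a point): bystander: loose white screw cap, 53 mm across, 24 mm high, lying in front of the holder; point half-way up
- tube: the extension tube itself; origin under its middle, x towards the open end
- column: the column itself; origin under its middle, on the bench (its x axis does not run along it: use column_mid)

How it is judged:
By the outcome, as a careful person would: the job done as asked, in the order asked, and still so for the second after the job is handed in, with the robot touching nothing.
It also fails if it takes over 72 s, if anything falls off the work surface, if the arm or the gripper's body presses on something with over 40 N, if the wrist force passes 120 N, or if a joint passes its speed limit or range.

ROBOT

A 7-joint arm with a two-finger parallel gripper is mounted at the origin on a cart in front of the work surface, level with it; the furniture and walls round the work are solid. World frame = base frame: x ahead of the robot, y to its left, z up, the work surface at z = 0. Lengths are in m, angles in rad, forces in N, time in s.
With the tool pointing down it reaches from about 0.4 to 0.85 m from the base axis. Payload 6.9 kg.
Tool frame: the origin (TCP) lies midway between the tips of the shut fingers; the grasp point (between the pads) lies pinch_z behind it (pinch_z is the distance from the TCP to the grasp point, in m); z points along the fingers, y is the line along which they close (so a half turn about z gives the same grasp; the last joint's range is limited). The gripper opens to 85 mm and grips with 20 to 120 N. Pads are 22 mm wide; open, the fingers measure 114 mm over their backs; the gripper's body (76 mm by 85 mm) begins 54 mm behind the grasp point. The pads swing forward as they close: fully open they stand 13 mm farther back than shut.
Start: joints at [-1.145, 0.507, -0.238, 1.5, 0.126, 1.149, -0.155], TCP at [0.197, 0.593, 0.231] pointing down, gripper open.
Joint ranges: [-3.08, 3.08], [-0.24, 2.05], [-1.43, 1.35], [0, 2.5], [-1.52, 4.66], [0.17, 1.96], [-2.89, 2.89]. Speed limits (rad/s): [2.39, 2.39, 3.14, 3.14, 3.14, 3.14, 3.14].

INTERFACE

Orientations are given as a 3x3 rotation matrix whose columns are the frame's x, y, z axes.
In Python, from station import * gives the robot as it stands.
- The arm moves only by the tool send_rows, never from a script. Its argument "moves" is a list that holds one entry, the list of rows, each a list of 5 numbers: the opening, from 0 (shut) to 1 (fully open), then the shift along the tool's x, y, z in cm, then the turn about the tool's z in rad. In form: [[[jaw, dx, dy, dz, twist], ...]]. A call has 1 to 8 rows; each row shifts and turns the commanded pose from where the row before left it, along the tool's axes as they then stand; what a row does not reach is not made up. A row lasts 1/10 s, in which the tool goes at most 50 mm and 8.59 degrees, less where a joint would pass 70% of its speed; a pose out of reach is approached as far as the arm can. A call is refused whole if a number of a shift passes 5 or a number of a turn 0.15, either way. A call with a gripper value outside its range is refused whole. The fingers move at their own pace and stop on an object; "newtons" is the grip in N (left out, the last holds). Time passes only in rows, so rows that do not move let the fingers close. It gives the time, the measured TCP pose, the force, the opening and the grip force at its end, in the units of the state.
- get_state(): the state, without advancing time (a new reading comes with each control period).
- snapshot(name): name is "scene" or "top"; returns the picture (400x640x3 uint8, blue, green, red); there is no depth.
- camera_info(name): a dict with "intrinsics" (3x3 intrinsics, pixels), "rvec" (rotation vector, rad) and "tvec" (3), from world to camera coordinates, as OpenCV has them. Camera axes: x right, y down, z forward; pixel columns grow to the right and rows downward; lengths in m; the calibration is good to about 2 mm. A picture is of the moment at which its call begins. camera_info takes no time and is no camera call.
- hand_in(): hands the job in; it is judged then, once.
Trained networks look in the newest picture that a camera, given by its name, has taken for a name from the list of things; names that differ only in an ending like _2 or _b are one class to them, and where a whole thing is asked for, a point or a joint stands for the part that bears it (a point fixed in the world has none). Each returns a list of dicts, best first, with "conf" (0 to 1); they miss things now and then, are a little off and sometimes report something else, mostly with a low value. They report only what shows in the picture. A call takes as long as a camera call.
- look_for(camera, target): "point" ([column, row] in pixels, amid what is visible of it).
- landmark_of(camera, target): "point" ([column, row] in pixels: a listed point, or the origin of a listed thing).
The state is a dict: "time_s": time; "joints": joint angles; "qd": joint speeds; "tau": joint torques, N m; "ee_pos": TCP position; "ee_rot": TCP orientation; "ft_force": force on the tool from outside, world axes, zero at the start; "wrist_torque": the same for the moment, N m; "grip_width": finger opening in m; "grasp_force": force on a finger pad.
Only numpy, scipy, OpenCV 4.12 (cv2) and the standard library are available. Lean on these libraries where they do the work, as an engineer would, in place of code of your own. Each camera call takes 0.05 s, during which the arm holds its last target. There are 200 camera calls.

## Working session

There is one attempt and no reset: what is moved stays moved. The work goes in short steps, Python scripts to look and compute and a tool call to move; the robot and the scene stay as the last step left them, time stands still between calls to the robot, and variables do not carry over. Pictures are saved under pics/ and viewed, at most 10 in all, crops included, and the job is handed in when it is done.

Besides the shell and the picture viewer there is one more tool, called after "Emit:" in YAML: its name, and indented under it one key for each argument. send_rows: Moves the arm, as the interface text tells. Its arguments: {"type":"object","properties":{"moves":{"type":"array"},"newtons":{"type":"number"}},"required":["moves"]}

```bash
ls; mkdir -p pics
cat > h.py <<'E'
from station import *
import numpy as np, cv2
def cam(n):
    c=camera_info(n); return np.array(c["intrinsics"],float),cv2.Rodrigues(np.array(c["rvec"],float))[0],np.array(c["tvec"],float).ravel()
def ray(n,p,z):
    K,R,t=cam(n); d=R.T@np.linalg.solve(K,[p[0],p[1],1]); o=-R.T@t
    return o+d*(z-o[2])/d[2]
def proj(n,X):
    K,R,t=cam(n); q=K@(R@np.array(X)+t); return q[:2]/q[2]
def tri(p1,p2):
    A=[];b=[]
    for n,p in (("scene",p1),("top",p2)):
        K,R,t=cam(n); d=R.T@np.linalg.solve(K,[p[0],p[1],1]); d/=np.linalg.norm(d); o=-R.T@t
        P=np.eye(3)-np.outer(d,d); A.append(P); b.append(P@o)
    return np.linalg.lstsq(np.vstack(A),np.hstack(b),rcond=None)[0]
E
python3 - <<'E'
from h import *
np.set_printoptions(precision=4,suppress=True)
for n in("scene","top"):
    im=snapshot(n); cv2.imwrite(f"pics/{n}0.png",im)
    K,R,t=cam(n); print(n,-R.T@t)
Z=dict(fixture=0,cradle_mid=.045,lever_pivot=.045,lever_tip=.045,column_mid=.008,tube_mid=.011,tube_mouth=.011,seal_head=.045,bottle_a=.029,beaker=.031,cap=.012)
for k,z in Z.items():
    for n in("scene","top"):
        for r in landmark_of(n,k)[:3]:
            print(k,n,round(r["conf"],2),np.round(r["point"],1),ray(n,r["point"],z)[:2])
s=get_state();print(s)
E
```

```text
pics
scene [0.0354 1.044  0.6227]
top [0.4613 0.0124 1.233 ]
fixture scene 0.63 [302.8 208.3] [ 0.6285 -0.0012]
fixture scene 0.59 [311.5 185.3] [ 0.6849 -0.1632]
fixture top 0.84 [321.5 184.7] [ 0.6314 -0.0058]
cradle_mid scene 0.9 [296.8 198.3] [0.6328 0.0263]
cradle_mid top 0.61 [303.3 184.8] [0.6251 0.0407]
cradle_mid top 0.37 [327.5 211.1] [ 0.5585 -0.0199]
lever_pivot scene 0.86 [323.5 178.5] [ 0.6285 -0.1412]
lever_pivot top 0.8 [379.6 180.6] [ 0.6354 -0.1521]
lever_tip scene 0.42 [339.5 170.5] [ 0.6108 -0.227 ]
lever_tip top 0.62 [402.5 190.9] [ 0.609  -0.2096]
lever_tip top 0.49 [277.7 155.6] [0.6998 0.1055]
column_mid top 0.51 [222.5 273. ] [0.4045 0.2468]
column_mid top 0.33 [327.6 209. ] [ 0.5669 -0.0212]
tube_mid top 0.58 [391.8 263.5] [ 0.4265 -0.1844]
tube_mid top 0.18 [325.  188.3] [ 0.6205 -0.0147]
tube_mouth top 0.59 [421.5 264.9] [ 0.4225 -0.2605]
seal_head scene 0.45 [299.7 209. ] [0.5913 0.0821]
seal_head top 0.36 [347.7 182.9] [ 0.6297 -0.0713]
bottle_a scene 0.59 [277.3 195.9] [0.711  0.0112]
bottle_a scene 0.55 [323.6 203.1] [ 0.5622 -0.0105]
bottle_a scene 0.
[... 345 characters left out ...]
210.8] [ 0.5604 -0.0104]
cap scene 0.2 [263.9 210. ] [0.7144 0.0819]
cap top 0.84 [325.1 239.4] [ 0.4885 -0.0143]
{'time_s': 1.2, 'joints': array([-1.1455,  0.5075, -0.2376,  1.5002,  0.1257,  1.1489, -0.1548]), 'qd': array([ 0.0013,  0.0017, -0.0004,  0.0005,  0.0007,  0.0004, -0.0015]), 'tau': array([  0.0011, -62.0363,  -2.1844, -24.9967,   0.0139,   0.0021,
        -0.    ]), 'ee_pos': array([0.1965, 0.5933, 0.2313]), 'ee_rot': array([[-0.9493,  0.3144, -0.    ],
       [ 0.3144,  0.9493, -0.    ],
       [ 0.    , -0.0001, -1.    ]]), 'ft_force': array([-0.4254,  0.3284, -0.0345]), 'wrist_torque': array([ 0.0172,  0.0065, -0.0206]), 'grasp_force': 0.0, 'grip_width': 0.08553964393618341}
```

Run:
```python
import cv2
a=cv2.imread("pics/top0.png")[125:305,190:450]; cv2.imwrite("pics/top0c.png",cv2.resize(a,None,fx=3,fy=3,interpolation=cv2.INTER_CUBIC))
a=cv2.imread("pics/scene0.png")[130:330,220:420]; cv2.imwrite("pics/scene0c.png",cv2.resize(cv2.imread("pics/scene0.png"),(800,500)))
```

```text
(no output)
```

View pics/top0c.png

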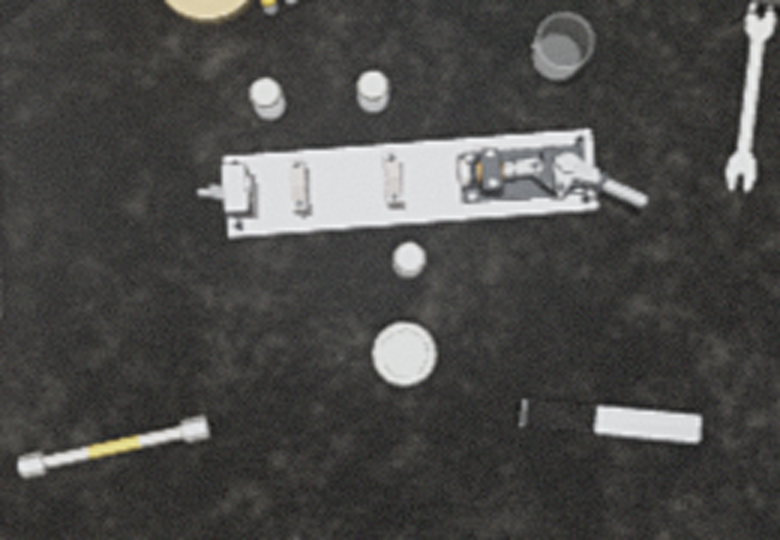

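View pics/scene0c.png

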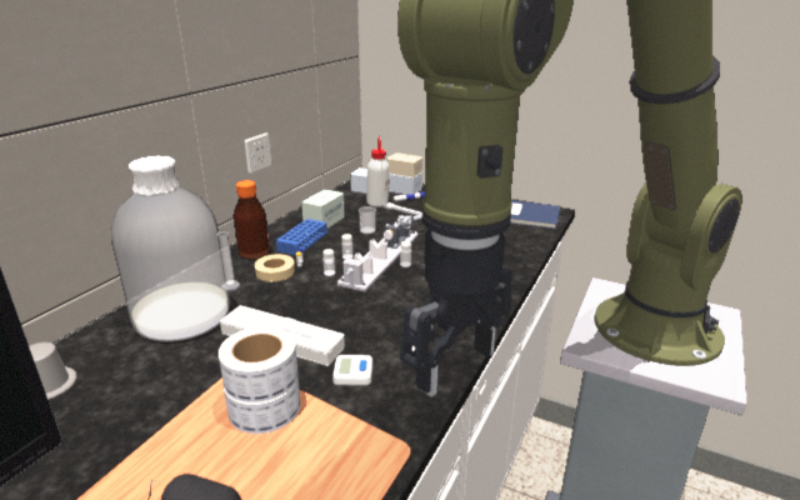

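The top view shows the plate at about (321,185), column around (228,273), tube around (393,264) with its mouth on the right, and the lever tip near (405,192). The scene view shows the arm partly in front of the work. Next I'll measure more precisely.

```bash
cat > seg.py <<'E'
from h import *
np.set_printoptions(precision=4,suppress=True)
def blob(g,box,th,n="top",z=0.):
    x0,y0,x1,y1=box; m=(g[y0:y1,x0:x1]>th).astype(np.uint8)
    k,l,s,c=cv2.connectedComponentsWithStats(m); i=1+np.argmax(s[1:,4])
    ys,xs=np.nonzero(l==i); P=np.array([ray(n,(x+x0,y+y0),z)[:2] for x,y in zip(xs,ys)])
    r=cv2.minAreaRect((P*1000).astype(np.float32)); c=P.mean(0)
    w,v=np.linalg.eigh(np.cov(P.T)); d=v[:,1]; u=(P-c)@d
    return P,c,d,r,u
E
python3 - <<'E'
from seg import *
g=cv2.cvtColor(cv2.imread("pics/top0.png"),cv2.COLOR_BGR2GRAY)
for nm,box,th,z in(("plate",(255,160,405,208),120,.012),("column",(193,260,263,286),95,.008),("tubemetal",(385,255,430,276),120,.018),("handle",(392,183,410,198),110,.048)):
    P,c,d,r,u=blob(g,box,th,z=z); print(nm,len(P),"mean",c,"dir",d,np.degrees(np.arctan2(d[1],d[0])),"rect",r,"ext",u.min(),u.max(),"midext",c+d*(u.min()+u.max())/2)
C=[ray("top",(190+(x+.5)/3-.5,125+(y+.5)/3-.5),.01)[:2] for x,y in((222,157),(592,130),(598,209),(229,237))]
C=np.array(C);print(C,C.mean(0),np.linalg.norm(C[0]-C[1]),np.linalg.norm(C[1]-C[2]))
import station; print([k for k in dir(station) if not k.startswith("__")],getattr(station,"pinch_z",None))
try: print(camera_info("top")["intrinsics"])
except Exception as e: print(e)
E
```

```text
Traceback (most recent call last):
  File "seg.py", line 6, in blob
    ys,xs=np.nonzero(l==i); P=np.array([ray(n,(x+x0,y+y0),z)[:2] for x,y in zip(xs,ys)])
                                        ~~~^^^^^^^^^^^^^^^^^
  File "h.py", line 6, in ray
    K,R,t=cam(n); d=R.T@np.linalg.solve(K,[p[0],p[1],1]); o=-R.T@t
          ~~~^^^
  File "h.py", line 4, in cam
    c=camera_info(n); return np.array(c["intrinsics"],float),cv2.Rodrigues(np.array(c["rvec"],float))[0],np.array(c["tvec"],float).ravel()
ValueError: time passes only in moves, steps and waits
```

```bash
sed -i 's/^def cam/from functools import lru_cache\n@lru_cache\ndef cam/' h.py
python3 - <<'E'
from seg import *
g=cv2.cvtColor(cv2.imread("pics/top0.png"),cv2.COLOR_BGR2GRAY)
for nm,box,th,z in(("plate",(255,160,405,208),120,.012),("column",(193,260,263,286),95,.008),("tubemetal",(385,255,430,276),120,.018),("handle",(392,183,410,198),110,.048)):
    P,c,d,r,u=blob(g,box,th,z=z); print(nm,len(P),"mean",c,"dir",np.degrees(np.arctan2(d[1],d[0])),"rect",np.round(r[0],1),np.round(r[1],1),"ext",u.min(),u.max(),"midext",c+d*(u.min()+u.max())/2)
C=[ray("top",(190+(x+.5)/3-.5,125+(y+.5)/3-.5),.01)[:2] for x,y in((222,157),(592,130),(598,209),(229,237))]
C=np.array(C);print(C,C.mean(0),np.linalg.norm(C[0]-C[1]),np.linalg.norm(C[1]-C[2]))
import station; print([k for k in dir(station) if not k.startswith("__")],getattr(station,"pinch_z",None))
E
```

```text
plate 3273 mean [ 0.6268 -0.015 ] dir 93.61314191070329 rect [628.  -27.3] [ 71.7 381.9] ext -0.20355537814192937 0.17870475205719835 midext [ 0.6276 -0.0274]
column 355 mean [0.4031 0.2339] dir 101.99772614389293 rect [403.1 234.3] [ 20.3 163.1] ext -0.08114052338304696 0.08194962446836539 midext [0.403  0.2343]
tubemetal 342 mean [ 0.42   -0.2184] dir 84.10457581430336 rect [ 420.1 -218.4] [90.1 24.1] ext -0.044992924108833245 0.045147392119058646 midext [ 0.42   -0.2184]
handle 67 mean [ 0.6139 -0.1983] dir 63.51617772686647 rect [ 613.9 -198.1] [37.9 11.4] ext -0.018731856095583116 0.019379149687445325 midext [ 0.614 -0.198]
[[ 0.6505  0.1443]
 [ 0.6737 -0.1768]
 [ 0.6045 -0.1808]
 [ 0.581   0.1377]] [ 0.6274 -0.0189] 0.32194369459868394 0.06932873026343515
['Unreachable', 'camera_info', 'get_state', 'hand_in', 'landmark_of', 'look_for', 'pinch_z', 'snapshot'] 0.0187
```

```bash
cat > plan.py <<'E'
import sys; from h import *
# plan.py jaw x y z yawdeg nrows : rows from the present pose, rounded
j,x,y,z,yd=map(float,sys.argv[1:6]); n=int(sys.argv[6])
s=get_state(); p=np.array(s["ee_pos"]); R=np.array(s["ee_rot"]); a=np.arctan2(R[1,0],R[0,0])
print("t",round(s["time_s"],1),"p",np.round(p,4),"yaw",round(np.degrees(a),2),"tilt",np.round(R[:,2],3),"j",np.round(s["joints"],2),"F",np.round(s["ft_force"],1),"w",round(s["grip_width"],4))
da=np.radians(yd)-a
if not(len(sys.argv)>7): da=(da+np.pi)%(2*np.pi)-np.pi
tw=round(-da/n,3); g=np.array([x,y,z]); rows=[]; q=p.copy()
for i in range(n):
    d=(g-q)/(n-i); c,sn=np.cos(a),np.sin(a)
    r=np.round(100*np.array([d@[c,sn,0],d@[sn,-c,0],-d[2]]),2)
    rows.append([j,*map(float,r),tw]); q=q+r[0]/100*np.array([c,sn,0])+r[1]/100*np.array([sn,-c,0])-r[2]/100*np.array([0,0,1]); a-=tw
for k in range(0,n,8): print(rows[k:k+8])
print("maxstep",max(np.linalg.norm(r[1:4]) for r in rows))
E
python3 plan.py 1 .403 .234 .12 102 10
```

```text
t 1.2 p [0.1965 0.5933 0.2313] yaw 161.67 tilt [-0. -0. -1.] j [-1.15  0.51 -0.24  1.5   0.13  1.15 -0.15] F [-0.4  0.3 -0. ] w 0.0855
[[1.0, -3.09, -2.76, 1.11, np.float64(0.104)], [1.0, -3.36, -2.43, 1.11, np.float64(0.104)], [1.0, -3.59, -2.06, 1.11, np.float64(0.104)], [1.0, -3.79, -1.68, 1.11, np.float64(0.104)], [1.0, -3.94, -1.28, 1.11, np.float64(0.104)], [1.0, -4.05, -0.86, 1.12, np.float64(0.104)], [1.0, -4.12, -0.43, 1.11, np.float64(0.104)], [1.0, -4.15, -0.01, 1.12, np.float64(0.104)]]
[[1.0, -4.12, 0.43, 1.11, np.float64(0.104)], [1.0, -4.06, 0.85, 1.12, np.float64(0.104)]]
maxstep 4.298488106299702
```

Emit:
send_rows:
  moves:
    - [[1,-3.1,-2.8,1.1,0.104],[1,-3.4,-2.4,1.1,0.104],[1,-3.6,-2.1,1.1,0.104],[1,-3.8,-1.7,1.1,0.104],[1,-3.9,-1.3,1.1,0.104],[1,-4.0,-0.9,1.1,0.104],[1,-4.1,-0.4,1.1,0.104],[1,-4.1,0,1.1,0.104]]
  newtons: 40

```text
time_s: 2.0
ee_pos: [0.3616, 0.3047, 0.1432]
ee_rot: [[-0.403, 0.915, 0.001], [0.915, 0.403, 0.001], [0.0, 0.001, -1.0]]
ft_force: [1.0, 0.9, 0.1]
grip_width: 0.0856
grasp_force: 0.0
```

```bash
sed -i 's/tw=round(-da\/n,3)/tw=float(round(-da\/n,3))/' plan.py; python3 plan.py .6 .403 .2343 .05 102 5
```

```text
t 2.0 p [0.3616 0.3047 0.1432] yaw 113.77 tilt [ 0.001  0.001 -1.   ] j [-0.76  0.37  0.01  2.02 -0.01  0.75 -0.33] F [1.  0.9 0.1] w 0.0856
[[0.6, -1.62, 0.19, 1.86, 0.041], [0.6, -1.61, 0.26, 1.87, 0.041], [0.6, -1.6, 0.32, 1.86, 0.041], [0.6, -1.59, 0.39, 1.87, 0.041], [0.6, -1.57, 0.45, 1.86, 0.041]]
maxstep 2.4853772349484493
```

Emit:
send_rows:
  moves:
    - [[0.6,-1.6,0.2,1.9,0.041],[0.6,-1.6,0.3,1.9,0.041],[0.6,-1.6,0.3,1.9,0.041],[0.6,-1.6,0.4,1.9,0.041],[0.6,-1.6,0.4,1.9,0.041],[0.6,0,0,0,0]]

```text
time_s: 2.6
ee_pos: [0.4024, 0.2332, 0.0467]
ee_rot: [[-0.209, 0.978, -0.002], [0.978, 0.209, -0.003], [-0.002, -0.003, -1.0]]
ft_force: [0.6, -0.3, -0.1]
grip_width: 0.0512
grasp_force: 0.0
```

```bash
python3 plan.py .6 .403 .2343 .002 102 4
```

```text
t 2.6 p [0.4024 0.2332 0.0467] yaw 102.04 tilt [-0.002 -0.003 -1.   ] j [-0.62  0.53  0.06  2.14 -0.06  0.48 -0.31] F [ 0.6 -0.3 -0.1] w 0.0512
[[0.6, 0.02, 0.02, 1.12, 0.0], [0.6, 0.02, 0.02, 1.12, 0.0], [0.6, 0.03, 0.02, 1.11, 0.0], [0.6, 0.02, 0.02, 1.12, 0.0]]
maxstep 1.1203570859328735
```

Emit:
send_rows:
  moves:
    - [[0.6,0,0,1.2,0],[0.6,0,0,1.1,0],[0.6,0,0,1.0,0],[0.6,0,0,1.0,0],[0,0,0,0,0],[0,0,0,0,0],[0,0,0,0,0],[0,0,0,0,0]]
  newtons: 60

```text
time_s: 3.4
ee_pos: [0.4027, 0.2359, 0.0057]
ee_rot: [[-0.212, 0.977, 0.001], [0.977, 0.212, 0.0], [0.0, 0.001, -1.0]]
ft_force: [-0.6, 0.4, 2.0]
grip_width: 0.0068
grasp_force: 58.7
```

Emit:
send_rows:
  moves:
    - [[0,0,0,0,0],[0,0,0,0,0],[0,0,0,-2,0],[0,0,0,-3,0],[0,0,0,-4,0],[0,0,0,-3,0],[0,0,0,0,0]]

```text
time_s: 4.1
ee_pos: [0.4043, 0.2367, 0.1288]
ee_rot: [[-0.212, 0.977, 0.006], [0.977, 0.212, 0.004], [0.002, 0.006, -1.0]]
ft_force: [0.3, -0.3, -2.3]
grip_width: 0.0067
grasp_force: 58.8
```

```bash
cat > grab.py <<'E'
import sys; from h import *
n,out,x0,y0,x1,y1,f=sys.argv[1],sys.argv[2],*map(int,sys.argv[3:8])
im=snapshot(n); cv2.imwrite("pics/raw_"+out,im); cv2.imwrite("pics/"+out,cv2.resize(im[y0:y1,x0:x1],None,fx=f,fy=f,interpolation=cv2.INTER_CUBIC))
E
python3 grab.py scene s1.png 200 100 400 250 4; python3 grab.py top t1.png 180 130 380 280 4; python3 plan.py 0 .6234 .0325 .13 94.1 8
```

```text
t 4.2 p [0.4025 0.2358 0.1256] yaw 102.26 tilt [ 0.001  0.001 -1.   ] j [-0.64  0.39  0.07  2.06 -0.04  0.69 -0.32] F [ 0.8  0.3 -0.7] w 0.0064
[[0.0, -3.07, 2.16, -0.05, 0.018], [0.0, -3.03, 2.21, -0.06, 0.018], [0.0, -2.99, 2.27, -0.05, 0.018], [0.0, -2.95, 2.32, -0.06, 0.018], [0.0, -2.91, 2.37, -0.05, 0.018], [0.0, -2.86, 2.43, -0.06, 0.018], [0.0, -2.82, 2.48, -0.05, 0.018], [0.0, -2.77, 2.52, -0.06, 0.018]]
maxstep 3.7557023311226354
```

View pics/t1.png

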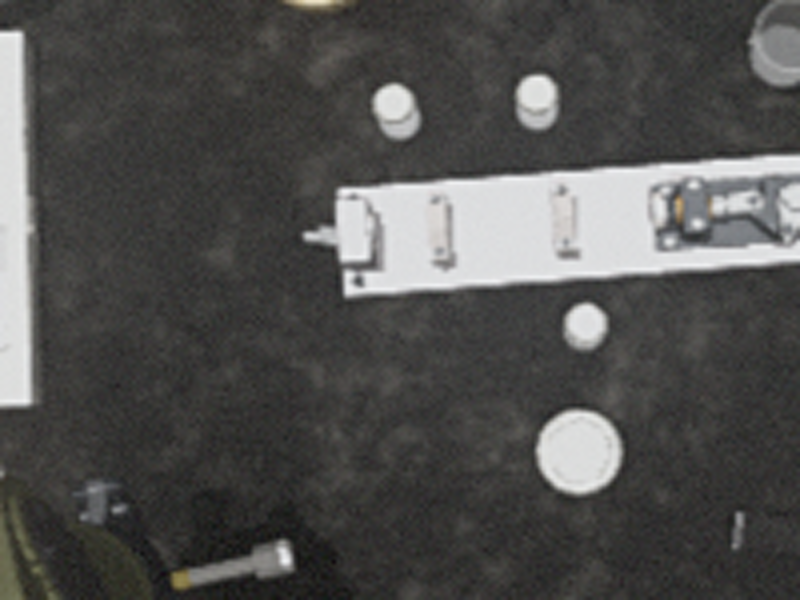

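The picture shows the column held, with its right nut end at about (252.5,268.3) px. The saddles are at about px (290,188) and (321,185).

Run:
```python
from seg import *
f=lambda x,y:(180+(x+.5)/4-.5,130+(y+.5)/4-.5)
e=ray("top",f(291,553),.128)[:2]; tcp=np.array([.4025,.2358]); d=np.array([np.cos(np.radians(102.26)),np.sin(np.radians(102.26))])
n=np.array([d[1],-d[0]]); print("nut end rel tcp along,across",(e-tcp)@d,(e-tcp)@n)
# bottle-free: saddle tops z .053
for q in((437,228),(563,220)): print(ray("top",f(*q),.050))
fx=np.array([-.0715,.9974]);c=np.array([.6274,-.0189])
for a in(15.5,95.5): print(c+fx*a/1000)
# seat face (135) & plate far corners
for q in((340,187),(346,297)): print("corner",ray("top",f(*q),.01))
```

```text
nut end rel tcp along,across -0.08234687391696126 0.001423371143951047
[0.6198 0.0767 0.05  ]
[ 0.6247 -0.0022  0.05  ]
[ 0.6263 -0.0034]
[0.6206 0.0764]
corner [0.6521 0.1418 0.01  ]
corner [0.5805 0.1374 0.01  ]
```

```bash
python3 plan.py 0 .6231 .0342 .1 94 8
```

```text
t 4.2 p [0.4025 0.2358 0.1256] yaw 102.26 tilt [ 0.001  0.001 -1.   ] j [-0.64  0.39  0.07  2.06 -0.04  0.69 -0.32] F [ 0.8  0.3 -0.7] w 0.0064
[[0.0, -3.05, 2.16, 0.32, 0.018], [0.0, -3.01, 2.21, 0.32, 0.018], [0.0, -2.97, 2.27, 0.32, 0.018], [0.0, -2.93, 2.32, 0.32, 0.018], [0.0, -2.88, 2.37, 0.32, 0.018], [0.0, -2.84, 2.43, 0.32, 0.018], [0.0, -2.8, 2.47, 0.32, 0.018], [0.0, -2.75, 2.53, 0.32, 0.018]]
maxstep 3.7518262219884333
```

Emit:
send_rows:
  moves:
    - [[0,-3.05,2.15,0.3,0.018],[0,-3.0,2.2,0.3,0.018],[0,-2.95,2.25,0.3,0.018],[0,-2.95,2.3,0.3,0.018],[0,-2.9,2.4,0.3,0.018],[0,-2.85,2.45,0.3,0.018],[0,-2.8,2.5,0.3,0.018],[0,-2.75,2.5,0.3,0.018]]

```text
time_s: 5.0
ee_pos: [0.6229, 0.0327, 0.0988]
ee_rot: [[-0.069, 0.998, -0.003], [0.998, 0.069, -0.0], [0.0, -0.003, -1.0]]
ft_force: [0.9, 0.8, -1.4]
grip_width: 0.0065
grasp_force: 58.9
```

Emit:
send_rows:
  moves:
    - [[0,0,0,0,0],[0,0,0,0,0]]

```text
time_s: 5.2
ee_pos: [0.6219, 0.0329, 0.0989]
ee_rot: [[-0.068, 0.998, -0.004], [0.998, 0.068, -0.0], [-0.0, -0.004, -1.0]]
ft_force: [-0.5, 0.2, -1.0]
grip_width: 0.0061
grasp_force: 58.9
```

```bash
python3 grab.py top t2.png 230 140 430 290 4; python3 plan.py 0 .6231 .0342 .054 94 4
```

```text
t 5.2 p [0.6215 0.0343 0.0993] yaw 94.01 tilt [-0.004  0.    -1.   ] j [-0.16  0.63  0.1   1.67 -0.08  0.85  0.05] F [-0.9  0.  -0.6] w 0.0066
[[0.0, -0.01, 0.04, 1.13, 0.0], [0.0, -0.0, 0.04, 1.13, 0.0], [0.0, -0.01, 0.04, 1.14, 0.0], [0.0, -0.0, 0.04, 1.13, 0.0]]
maxstep 1.1407453703609758
```

View pics/t2.png

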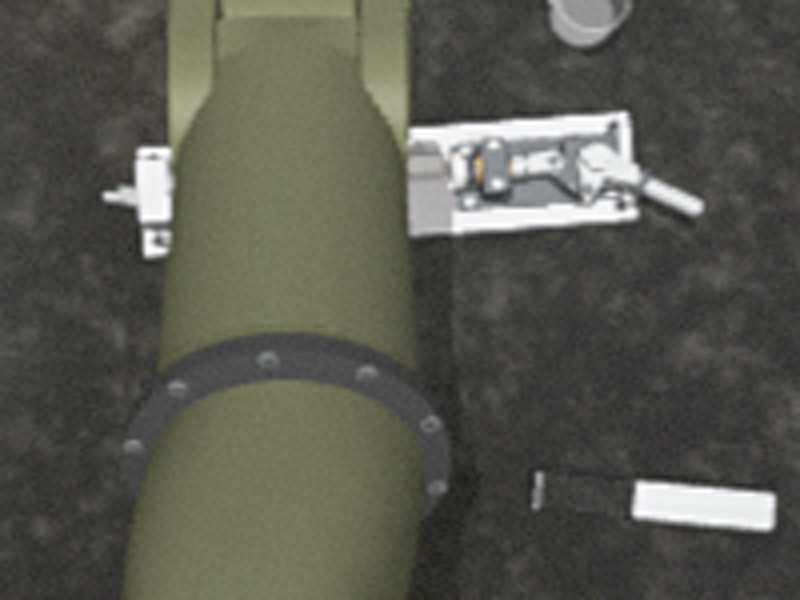

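Emit:
send_rows:
  moves:
    - [[0,0,0.05,1.2,0],[0,0,0.05,1.2,0],[0,0,0,1.2,0],[0,0,0,0.5,0],[0,0,0,0,0]]

```text
time_s: 5.75
ee_pos: [0.623, 0.0342, 0.059]
ee_rot: [[-0.07, 0.998, -0.002], [0.998, 0.07, -0.0], [-0.0, -0.002, -1.0]]
ft_force: [0.8, 0.6, -0.6]
grip_width: 0.0066
grasp_force: 58.9
```

Run:
```python
from h import *
print(ray("top",(340.1,180),.101), "exp end", np.array([.623,.0365])-(.0795+.005)*np.array([-.07,.9976]))
s=get_state();print(s["ee_pos"],s["ft_force"])
im=snapshot("scene");cv2.imwrite("pics/s2.png",cv2.resize(im[160:250,250:350],None,fx=6,fy=6,interpolation=cv2.INTER_CUBIC))
```

```text
[ 0.62883353 -0.04910774  0.101     ] exp end [ 0.628915  -0.0477972]
[0.6230438  0.03416728 0.05895705] [ 0.79442082  0.56693569 -0.61028319]
```

View pics/s2.png

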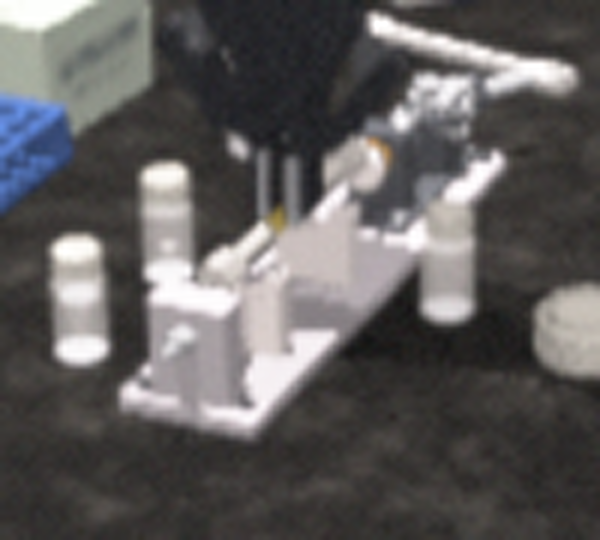

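The column is held just above the vees and lines up with them, well clear of the bottles. I'll lower it now.

Emit:
send_rows:
  moves:
    - [[0,0.1,0,0.4,0],[0,0.1,0,0.4,0],[0,0,0,0.4,0],[0,0,0,0.2,0],[0,0,0,0,0]]

```text
time_s: 6.3
ee_pos: [0.6236, 0.0359, 0.0459]
ee_rot: [[-0.07, 0.998, -0.001], [0.998, 0.07, -0.0], [-0.0, -0.001, -1.0]]
ft_force: [-0.7, -0.6, -0.9]
grip_width: 0.0068
grasp_force: 58.9
```

Emit:
send_rows:
  moves:
    - [[0,0,0,0.15,0],[0,0,0,0.1,0],[0,0,0,0.1,0],[0,0,0,0,0]]

```text
time_s: 6.7
ee_pos: [0.6243, 0.0359, 0.043]
ee_rot: [[-0.07, 0.998, 0.001], [0.998, 0.07, -0.0], [-0.0, 0.001, -1.0]]
ft_force: [2.0, 0.1, -0.7]
grip_width: 0.0067
grasp_force: 59.0
```

Emit:
send_rows:
  moves:
    - [[0,0,0.05,0.1,0],[0,0,0.05,0.1,0],[0,0,0,0.1,0],[0,0,0,0,0]]

```text
time_s: 7.1
ee_pos: [0.6247, 0.0359, 0.0423]
ee_rot: [[-0.07, 0.998, 0.001], [0.998, 0.07, 0.0], [0.0, 0.001, -1.0]]
ft_force: [-7.1, -0.0, 21.0]
grip_width: 0.0066
grasp_force: 61.3
```

Seated (21 N upward). Back off slightly, open a bit, then rise.

Emit:
send_rows:
  moves:
    - [[0,0,0,-0.1,0],[0.25,0,0,0,0],[0.3,0,0,0,0],[0.35,0,0,0,0],[0.4,0,0,-1,0],[0.4,0,0,-2,0],[0.4,0,0,-4,0],[0.4,0,0,-4.5,0]]

```text
time_s: 7.9
ee_pos: [0.6239, 0.0359, 0.1564]
ee_rot: [[-0.07, 0.998, -0.003], [0.998, 0.07, -0.0], [-0.0, -0.003, -1.0]]
ft_force: [0.9, 0.3, 0.3]
grip_width: 0.034
grasp_force: 0.0
```

```bash
python3 plan.py .8 .425 -.15 .12 -78 16
```

```text
t 7.9 p [0.6239 0.0359 0.1564] yaw 94.0 tilt [-0.003 -0.    -1.   ] j [-0.17  0.57  0.12  1.61 -0.08  0.97  0.04] F [0.9 0.3 0.3] w 0.034
[[0.8, -1.07, -1.32, 0.23, 0.188], [0.8, -1.3, -1.1, 0.23, 0.188], [0.8, -1.48, -0.84, 0.23, 0.188], [0.8, -1.61, -0.54, 0.23, 0.188], [0.8, -1.69, -0.23, 0.23, 0.188], [0.8, -1.7, 0.09, 0.23, 0.188], [0.8, -1.65, 0.4, 0.23, 0.188], [0.8, -1.55, 0.7, 0.23, 0.188]]
[[0.8, -1.39, 0.98, 0.22, 0.188], [0.8, -1.18, 1.23, 0.23, 0.188], [0.8, -0.93, 1.42, 0.22, 0.188], [0.8, -0.65, 1.57, 0.23, 0.188], [0.8, -0.34, 1.67, 0.22, 0.188], [0.8, -0.03, 1.7, 0.23, 0.188], [0.8, 0.29, 1.68, 0.22, 0.188], [0.8, 0.6, 1.59, 0.23, 0.188]]
maxstep 1.721017141111616
```

```bash
python3 plan.py .8 .4264 -.154 .10 -83 24 | cut -c1-900
```

```text
t 7.9 p [0.6239 0.0359 0.1564] yaw 94.0 tilt [-0.003 -0.    -1.   ] j [-0.17  0.57  0.12  1.61 -0.08  0.97  0.04] F [0.9 0.3 0.3] w 0.034
[[0.8, -0.73, -0.88, 0.23, 0.129], [0.8, -0.84, -0.77, 0.24, 0.129], [0.8, -0.93, -0.66, 0.23, 0.129], [0.8, -1.01, -0.54, 0.24, 0.129], [0.8, -1.07, -0.4, 0.23, 0.129], [0.8, -1.11, -0.26, 0.24, 0.129], [0.8, -1.14, -0.11, 0.23, 0.129], [0.8, -1.14, 0.03, 0.24, 0.129]]
[[0.8, -1.13, 0.18, 0.23, 0.129], [0.8, -1.09, 0.32, 0.24, 0.129], [0.8, -1.04, 0.46, 0.23, 0.129], [0.8, -0.98, 0.59, 0.24, 0.129], [0.8, -0.89, 0.71, 0.23, 0.129], [0.8, -0.79, 0.82, 0.24, 0.129], [0.8, -0.68, 0.92, 0.23, 0.129], [0.8, -0.56, 1.0, 0.24, 0.129]]
[[0.8, -0.43, 1.06, 0.23, 0.129], [0.8, -0.29, 1.11, 0.24, 0.129], [0.8, -0.14, 1.13, 0.23, 0.129], [0.8, 0.01, 1.14, 0.24, 0.129], [0.8, 0.15, 1.13, 0.23, 0.129], [0.8, 0.3, 1.1, 0.24, 0.129], [0.8, 0.43, 1.06, 0.23, 0.129], [0.8, 0.57, 0.99, 0.24, 0.129]]
maxstep 1.1720921465482141
```

Emit:
send_rows:
  moves:
    - [[0.8,-0.75,-0.9,0.2,0.129],[0.8,-0.85,-0.75,0.2,0.129],[0.8,-0.95,-0.65,0.2,0.129],[0.8,-1.0,-0.55,0.2,0.129],[0.8,-1.05,-0.4,0.2,0.129],[0.8,-1.1,-0.25,0.2,0.129],[0.8,-1.15,-0.1,0.2,0.129],[0.8,-1.15,0,0.2,0.129]]

```text
time_s: 8.7
ee_pos: [0.5587, -0.0277, 0.1403]
ee_rot: [[0.823, 0.568, 0.001], [0.568, -0.823, 0.0], [0.001, 0.0, -1.0]]
ft_force: [-0.2, 0.6, 0.1]
grip_width: 0.0681
grasp_force: 0.0
```

Emit:
send_rows:
  moves:
    - [[0.8,-1.15,0.2,0.2,0.129],[0.8,-1.1,0.3,0.2,0.129],[0.8,-1.05,0.45,0.2,0.129],[0.8,-1.0,0.6,0.2,0.129],[0.8,-0.9,0.7,0.2,0.129],[0.8,-0.8,0.8,0.2,0.129],[0.8,-0.7,0.9,0.2,0.129],[0.8,-0.55,1.0,0.2,0.129]]

```text
time_s: 9.5
ee_pos: [0.4923, -0.0906, 0.1243]
ee_rot: [[0.91, -0.415, 0.001], [-0.415, -0.91, 0.001], [0.0, -0.001, -1.0]]
ft_force: [-0.0, 0.1, 0.2]
grip_width: 0.0683
grasp_force: 0.0
```

```bash
python3 plan.py .8 .4264 -.154 .08 -83 8 | cut -c1-900
```

```text
t 9.5 p [ 0.4923 -0.0906  0.1243] yaw -24.53 tilt [ 0.001  0.001 -1.   ] j [-0.33  0.53  0.7   1.98 -0.47  0.8  -1.36] F [-0.   0.1  0.2] w 0.0683
[[0.8, -0.42, 1.06, 0.55, 0.128], [0.8, -0.28, 1.11, 0.55, 0.128], [0.8, -0.14, 1.13, 0.55, 0.128], [0.8, 0.01, 1.14, 0.56, 0.128], [0.8, 0.15, 1.13, 0.55, 0.128], [0.8, 0.3, 1.11, 0.56, 0.128], [0.8, 0.44, 1.06, 0.55, 0.128], [0.8, 0.57, 0.99, 0.56, 0.128]]
maxstep 1.2789448776237389
```

Emit:
send_rows:
  moves:
    - [[0.8,-0.4,1.05,0.55,0.128],[0.8,-0.3,1.1,0.55,0.128],[0.8,-0.15,1.15,0.55,0.128],[0.8,0,1.15,0.55,0.128],[0.8,0.15,1.15,0.55,0.128],[0.8,0.3,1.1,0.55,0.128],[0.8,0.45,1.05,0.55,0.128],[0.8,0.55,1.0,0.55,0.128]]

```text
time_s: 10.3
ee_pos: [0.4267, -0.1542, 0.0801]
ee_rot: [[0.119, -0.993, 0.001], [-0.993, -0.119, 0.001], [-0.0, -0.001, -1.0]]
ft_force: [0.3, 0.1, 0.3]
grip_width: 0.0684
grasp_force: 0.0
```

```bash
python3 plan.py .8 .4264 -.154 .006 -83 4 | cut -c1-900
```

```text
t 10.3 p [ 0.4267 -0.1542  0.0801] yaw -83.18 tilt [ 0.001  0.001 -1.   ] j [-0.3   0.63  0.93  2.14 -0.77  0.74 -1.88] F [0.3 0.1 0.3] w 0.0684
[[0.8, -0.01, 0.01, 1.85, -0.001], [0.8, -0.01, 0.01, 1.85, -0.001], [0.8, -0.0, 0.0, 1.85, -0.001], [0.8, -0.01, 0.01, 1.86, -0.001]]
maxstep 1.8600537626638647
```

Emit:
send_rows:
  moves:
    - [[0.8,0,0,1.9,0.11],[0.8,0,0,1.9,0.11],[0.8,0,0,1.9,0],[0.8,0,0,1.9,0],[0.2,0,0,0,0],[0.2,0,0,0,0],[0,0,0,0,0],[0,0,0,0,0]]
  newtons: 90

```text
time_s: 11.1
ee_pos: [0.4271, -0.1544, 0.0051]
ee_rot: [[-0.096, -0.995, 0.002], [-0.995, 0.096, -0.0], [-0.0, -0.002, -1.0]]
ft_force: [-1.1, 0.5, 6.8]
grip_width: 0.02
grasp_force: 88.6
```

Emit:
send_rows:
  moves:
    - [[0,0,0,0,0],[0,0,0,0,0],[0,0,0,-1,0],[0,0,0,-2,0],[0,0,0,-2,0],[0,0,0,-2,0],[0,0,0,0,0],[0,0,0,0,0]]

```text
time_s: 11.9
ee_pos: [0.4268, -0.1538, 0.0742]
ee_rot: [[-0.095, -0.995, 0.001], [-0.995, 0.095, 0.0], [-0.0, -0.001, -1.0]]
ft_force: [0.1, 0.6, -2.1]
grip_width: 0.02
grasp_force: 88.4
```

```bash
python3 grab.py top t3.png 250 140 450 290 4; python3 plan.py 0 .5 -.3 .08 67 8 |head -1
python3 - <<'E'
from seg import *
s=get_state(); z=s["ee_pos"][2]+.007
g=cv2.cvtColor(cv2.imread("pics/raw_t3.png"),cv2.COLOR_BGR2GRAY)
for nm,box,th,zz in(("tube",(385,250,440,285),120,z+.008),("handle",(393,183,412,200),120,.048)):
    P,c,d,r,u=blob(g,box,th,z=zz); print(nm,len(P),c,np.degrees(np.arctan2(d[1],d[0])),u.min(),u.max(),np.round(r[0],1),np.round(r[1],1),r[2])
E
```

```text
t 11.9 p [ 0.4265 -0.1536  0.0737] yaw -95.49 tilt [ 0.     0.001 -1.   ] j [-0.32  0.66  0.97  2.15 -0.83  0.76 -2.04] F [-0.4  0.2 -2.4] w 0.0201
tube 162 [ 0.4163 -0.2585] -158.78002502506607 -0.03672565585455764 0.03722283248052398 [ 416.6 -259.9] [73.9 17.5] 21.080944061279297
handle 60 [ 0.6131 -0.2   ] 63.22682267092305 -0.016910351106538907 0.01785934545203024 [ 613.3 -199.5] [34.8 10.3] 62.98775863647461
```

View pics/t3.png

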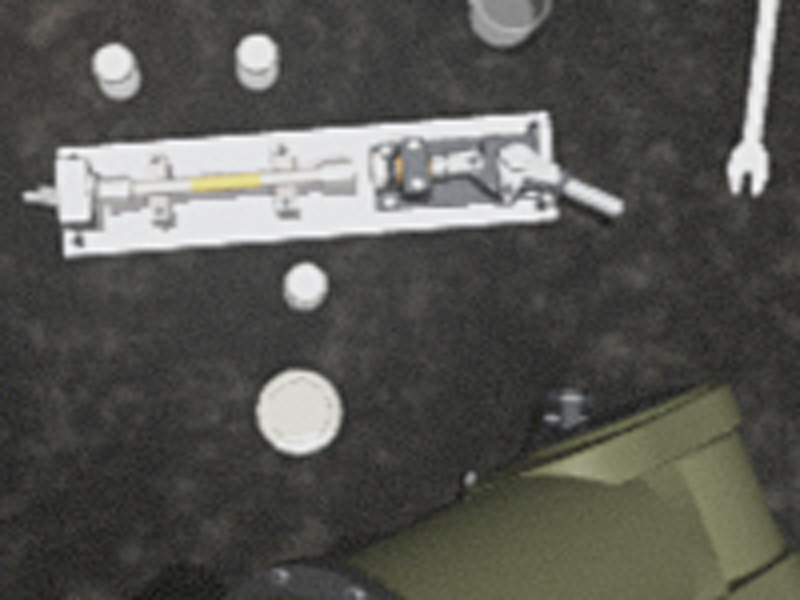

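The column lies in both saddles with its yellow band centred. The tube is hidden by the arm, and the handle tip is at about px (405,192). I'll carry the tube to a point before the lever.

```bash
python3 plan.py 0 .5499 -.3327 .09 64.5 21 | cut -c1-900
```

```text
t 11.9 p [ 0.4265 -0.1536  0.0737] yaw -95.49 tilt [ 0.     0.001 -1.   ] j [-0.32  0.66  0.97  2.15 -0.83  0.76 -2.04] F [-0.4  0.2 -2.4] w 0.0201
[[0.0, 0.79, -0.67, -0.08, -0.133], [0.0, 0.87, -0.56, -0.08, -0.133], [0.0, 0.94, -0.43, -0.08, -0.133], [0.0, 0.99, -0.31, -0.08, -0.133], [0.0, 1.02, -0.17, -0.08, -0.133], [0.0, 1.04, -0.03, -0.08, -0.133], [0.0, 1.03, 0.1, -0.08, -0.133], [0.0, 1.01, 0.24, -0.08, -0.133]]
[[0.0, 0.97, 0.37, -0.08, -0.133], [0.0, 0.91, 0.49, -0.08, -0.133], [0.0, 0.84, 0.61, -0.08, -0.133], [0.0, 0.75, 0.72, -0.08, -0.133], [0.0, 0.64, 0.81, -0.07, -0.133], [0.0, 0.53, 0.89, -0.08, -0.133], [0.0, 0.41, 0.95, -0.07, -0.133], [0.0, 0.28, 1.0, -0.08, -0.133]]
[[0.0, 0.15, 1.02, -0.07, -0.133], [0.0, 0.01, 1.03, -0.08, -0.133], [0.0, -0.13, 1.03, -0.07, -0.133], [0.0, -0.26, 1.0, -0.08, -0.133], [0.0, -0.4, 0.96, -0.07, -0.133]]
maxstep 1.0435037134576954
```

Emit:
send_rows:
  moves:
    - [[0,0.8,-0.65,-0.3,-0.133],[0,0.85,-0.55,-0.3,-0.133],[0,0.95,-0.45,-0.3,-0.133],[0,1.0,-0.3,-0.3,-0.133],[0,1.0,-0.15,-0.3,-0.133],[0,1.05,0,-0.3,-0.133],[0,1.05,0.1,0,-0.133],[0,1.0,0.25,0,-0.133]]

```text
time_s: 12.75
ee_pos: [0.4726, -0.2227, 0.0909]
ee_rot: [[0.827, -0.563, -0.001], [-0.563, -0.827, 0.001], [-0.002, -0.0, -1.0]]
ft_force: [-0.3, 0.4, -1.9]
grip_width: 0.0199
grasp_force: 88.3
```

Emit:
send_rows:
  moves:
    - [[0,0.95,0.35,0,-0.133],[0,0.9,0.5,0,-0.133],[0,0.85,0.6,0,-0.133],[0,0.75,0.7,0,-0.133],[0,0.65,0.8,0,-0.133],[0,0.55,0.9,0,-0.133],[0,0.4,0.95,0,-0.133],[0,0.3,1.0,0,-0.133]]

```text
time_s: 13.55
ee_pos: [0.5197, -0.2905, 0.0905]
ee_rot: [[0.893, 0.449, -0.002], [0.449, -0.893, 0.002], [-0.001, -0.002, -1.0]]
ft_force: [0.2, 0.3, -1.1]
grip_width: 0.0197
grasp_force: 88.3
```

```bash
python3 plan.py 0 .5499 -.3327 .075 64.5 6 | cut -c1-900
```

```text
t 13.6 p [ 0.5197 -0.2905  0.0905] yaw 26.7 tilt [-0.002  0.002 -1.   ] j [ 0.26  0.63  0.34  1.76 -0.28  0.8  -0.37] F [ 0.2  0.3 -1.1] w 0.0197
[[0.0, 0.13, 0.85, 0.26, -0.11], [0.0, 0.04, 0.87, 0.26, -0.11], [0.0, -0.06, 0.86, 0.26, -0.11], [0.0, -0.15, 0.85, 0.26, -0.11], [0.0, -0.24, 0.83, 0.25, -0.11], [0.0, -0.34, 0.8, 0.26, -0.11]]
maxstep 0.9089004345911602
```

Emit:
send_rows:
  moves:
    - [[0,0.15,0.85,0.3,-0.11],[0,0.05,0.85,0.3,-0.11],[0,-0.05,0.85,0.3,-0.11],[0,-0.15,0.85,0.2,-0.11],[0,-0.25,0.85,0.2,-0.11],[0,-0.35,0.8,0.2,-0.11],[0,0,0,0,0],[0,0,0,0,0]]

```text
time_s: 14.35
ee_pos: [0.5495, -0.3325, 0.0757]
ee_rot: [[0.438, 0.899, -0.001], [0.899, -0.438, 0.002], [0.001, -0.002, -1.0]]
ft_force: [-0.2, 0.9, -2.1]
grip_width: 0.0198
grasp_force: 88.3
```

```bash
python3 plan.py 0 .5499 -.3327 .045 64.5 4 | head -1;  python3 grab.py top t4.png 370 150 470 225 8
python3 - <<'E'
from h import *
im=snapshot("scene"); cv2.imwrite("pics/raw_s4.png",im)
for n in("top","scene"):
    for r in landmark_of(n,"tube_mouth")[:2]: print(n,r["conf"],r["point"],ray(n,r["point"],.079))
E
```

```text
t 14.3 p [ 0.5495 -0.3325  0.0757] yaw 64.0 tilt [-0.001  0.002 -1.   ] j [ 0.42  0.68  0.15  1.64 -0.13  0.83  0.17] F [-0.2  0.9 -2.1] w 0.0198
top 0.85 [416.8, 191.6] [ 0.60301304 -0.23836472  0.079     ]
scene 0.57 [343.3, 157.0] [ 0.61635766 -0.26815284  0.079     ]
scene 0.51 [294.8, 201.6] [0.59222502 0.10660824 0.079     ]
```

View pics/t4.png

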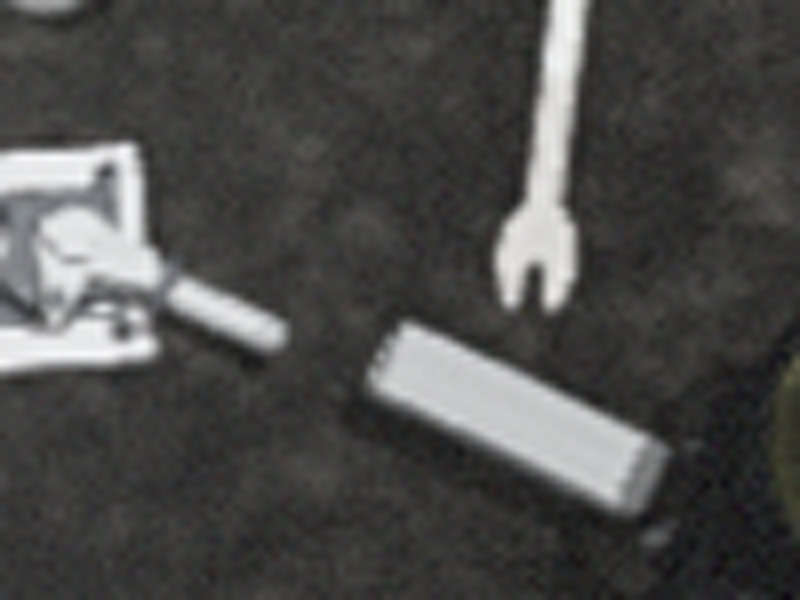

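The top view shows the handle running from px (391,186) to (405,192), and the tube, held level with its mouth at (418,194), nearly in line with it.

Run:
```python
from seg import *
g=cv2.cvtColor(cv2.imread("pics/raw_t4.png"),cv2.COLOR_BGR2GRAY)
f=lambda x,y:(370+(x+.5)/8-.5,150+(y+.5)/8-.5)
T=[ray("top",f(*q),.0925)[:2] for q in((405,322),(665,445),(370,385),(632,515))]; T=np.array(T)
m=(T[0]+T[2])/2; b=(T[1]+T[3])/2; d=(m-b)/np.linalg.norm(m-b); print("tube mouth",m,"yaw",np.degrees(np.arctan2(d[1],d[0])),"width",np.linalg.norm(T[0]-T[2]))
H=np.array([ray("top",f(*q),.047)[:2] for q in((183,278),(288,325),(165,300),(275,352))])
a=(H[0]+H[2])/2;t=(H[1]+H[3])/2; h=(a-t)/np.linalg.norm(a-t); print("tip",t,"yaw",np.degrees(np.arctan2(h[1],h[0])),"w",np.linalg.norm(H[0]-H[2]))
for nm,box,th,z in(("tube",(413,188,456,216),110,.0925),("handle",(390,183,410,198),110,.048)):
    P,c,dd,r,u=blob(g,box,th,z=z); print(nm,len(P),c,np.degrees(np.arctan2(dd[1],dd[0])),u.min(),u.max(),np.round(r[1],1),"off from tcp y:")
    dd=dd*np.sign(dd[1]); 
    if nm=="tube": tc,td=c,dd
    else: hc,hd=c,dd
tcp=np.array([.5495,-.3325])
print("tcp across tube axis",np.cross(np.append(td,0),np.append(tcp-tc,0))[2])
piv=hc+hd*.0555;print("piv from handle",piv,"tip from pivot+",hc-hd*.0195)
n=np.array([hd[1],-hd[0]]); print("tube mouth across handle (right +)", (m-hc)@n,"tubecentre across",(tc-hc)@n)
for y,w in(("s","scene"),):
  print("scene mouth expect",proj("scene",[*m,.0815]),"tip",proj("scene",[*(hc-hd*.0195),.045]))
```

```text
tube mouth [ 0.5961 -0.2382] yaw 63.68523435782756 width 0.02218015455017783
tip [ 0.6063 -0.2148] yaw 64.85438809016424 w 0.009093893082465096
tube 368 [ 0.5773 -0.2766] 63.72722917731491 -0.04480810247912783 0.0447433274704731 [89.4 24.2] off from tcp y:
handle 78 [ 0.6153 -0.1957] 62.71030150665895 -0.021724995562615382 0.022055756686189008 [43.8 11.4] off from tcp y:
tcp across tube axis 0.00018752234008087912
piv from handle [ 0.6407 -0.1464] tip from pivot+ [ 0.6063 -0.213 ]
tube mouth across handle (right +) 0.002467308218308164 tubecentre across 0.003348087949286385
scene mouth expect [345.1179 160.1014] tip [338.9639 172.1483]
```

Emit:
send_rows:
  moves:
    - [[0,0,-0.05,1,0],[0,0,-0.05,1,0],[0,0,-0.05,1,0],[0,0,0,0.65,0],[0,1,0,0,0],[0,0.8,0,0,0],[0,0,0,0,0]]

```text
time_s: 15.25
ee_pos: [0.5584, -0.3136, 0.0405]
ee_rot: [[0.433, 0.902, 0.001], [0.902, -0.433, 0.001], [0.002, 0.001, -1.0]]
ft_force: [0.8, -0.2, -0.6]
grip_width: 0.0198
grasp_force: 88.3
```

```bash
python3 plan.py 0 .5499 -.3327 .045 64.5 4 | head -1;  python3 grab.py top t5.png 370 150 470 225 8;python3 grab.py scene s5.png 310 130 385 205 8
python3 - <<'E'
from seg import *
g=cv2.cvtColor(cv2.imread("pics/raw_t5.png"),cv2.COLOR_BGR2GRAY)
a=cv2.imread("pics/t5.png");b=cv2.imread("pics/s5.png");o=np.vstack([cv2.resize(a,(400,300)),np.zeros((0,400,3),np.uint8)]);
h=np.hstack([cv2.resize(a[150:,100:],None,fx=.6,fy=.6),]);b=cv2.resize(b,(400,400));c=np.zeros((400,h.shape[1]+400,3),np.uint8);c[:h.shape[0],:h.shape[1]]=h;c[:,h.shape[1]:]=b;print(c.shape);cv2.imwrite("pics/c5.png",c[:,:800])
E
```

```text
t 15.2 p [ 0.5584 -0.3136  0.0405] yaw 64.37 tilt [ 0.001  0.001 -1.   ] j [ 0.39  0.72  0.14  1.68 -0.14  0.75  0.15] F [ 0.8 -0.2 -0.6] w 0.0198
(400, 820, 3)
```

View pics/c5.png

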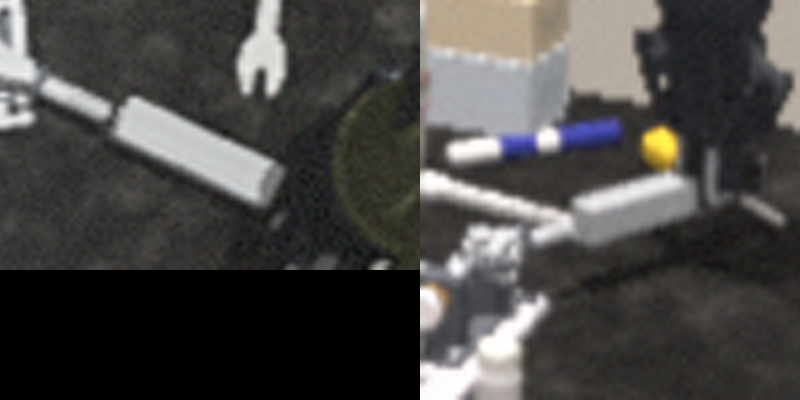

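The tube mouth sits just off the handle tip and is in line with it in both views. I'll insert it gently.

Emit:
send_rows:
  moves:
    - [[0,0.4,0,0.1,0],[0,0.4,0,0,0],[0,0.4,0,0,0],[0,0.4,0,0,0],[0,0,0,0,0]]

```text
time_s: 15.85
ee_pos: [0.5642, -0.3006, 0.0393]
ee_rot: [[0.434, 0.901, 0.0], [0.901, -0.434, 0.001], [0.001, -0.0, -1.0]]
ft_force: [0.1, 0.5, -2.7]
grip_width: 0.0201
grasp_force: 88.3
```

Emit:
send_rows:
  moves:
    - [[0,0.4,0,0,0],[0,0.4,0,0,0],[0,0.4,0,0,0],[0,0.4,0,0,0],[0,0.4,0,0,0],[0,0,0,0,0]]

```text
time_s: 16.45
ee_pos: [0.5729, -0.2826, 0.0392]
ee_rot: [[0.434, 0.901, 0.0], [0.901, -0.434, 0.001], [0.001, -0.0, -1.0]]
ft_force: [-0.3, 0.0, -1.8]
grip_width: 0.0199
grasp_force: 88.3
```

Emit:
send_rows:
  moves:
    - [[0,0.4,0,0,0],[0,0.4,0,0,0],[0,0.3,0,0,0],[0,0.2,0,0,0],[0,0,0,0,0]]

```text
time_s: 16.95
ee_pos: [0.5771, -0.2737, 0.0394]
ee_rot: [[0.436, 0.9, -0.001], [0.9, -0.436, -0.002], [-0.003, 0.0, -1.0]]
ft_force: [-3.1, -4.9, 0.0]
grip_width: 0.0198
grasp_force: 88.4
```

Emit:
send_rows:
  moves:
    - [[0,0.15,0,0,0],[0,0.03,-0.7,0,0.05],[0,0.05,-1.1,0,0.08],[0,0.05,-1.1,0,0.08],[0,0.05,-1.1,0,0.08],[0,0.05,-1.1,0,0.08],[0,0,0,0,0]]
  newtons: 110

```text
time_s: 17.65
ee_pos: [0.5347, -0.2424, 0.0394]
ee_rot: [[0.735, 0.678, -0.004], [0.678, -0.735, -0.003], [-0.004, -0.001, -1.0]]
ft_force: [-7.2, -7.9, 0.7]
grip_width: 0.0194
grasp_force: 112.5
```

```bash
cat > arc.py <<'E'
from h import *
s=get_state();p=np.array(s["ee_pos"]);R=np.array(s["ee_rot"]);x=R[:2,0];n=R[:2,1]
v=np.array([.638,-.1485])-p[:2];f=np.array(s["ft_force"])
print("t",s["time_s"],"yaw",np.degrees(np.arctan2(x[1],x[0])),"pivot in tool x,y",v@x,v@n,"radial yaw",np.degrees(np.arctan2(v[1],v[0])),"F tool",f[:2]@x,f[:2]@n,f[2],"Mz",s["wrist_torque"],"z",p[2],"j7",s["joints"][6])
E
python3 arc.py
```

```text
t 17.65 yaw 42.67464109676024 pivot in tool x,y 0.13959619647587934 0.0009253038118716557 radial yaw 42.29473976144729 F tool -10.674745271075182 0.9366756127611743 0.6961732822563643 Mz [-1.46425729  1.48575906  0.02938575] z 0.0393808237596167 j7 -0.20495915598190717
```

Emit:
send_rows:
  moves:
    - [[0,0.02,-1.1,0,0.08],[0,0.02,-1.1,0,0.08],[0,0.03,-1.1,0,0.08],[0,0.04,-1.1,0,0.08],[0,0.04,-1.1,0,0.08]]

```text
time_s: 18.15
ee_pos: [0.5058, -0.1975, 0.0393]
ee_rot: [[0.942, 0.335, -0.003], [0.335, -0.942, -0.004], [-0.004, 0.003, -1.0]]
ft_force: [-7.8, -10.7, 0.1]
grip_width: 0.0192
grasp_force: 112.5
```

```bash
python3 arc.py
```

```text
t 18.15 yaw 19.589151961371748 pivot in tool x,y 0.14099092511662142 -0.001795170148310823 radial yaw 20.319218159306658 F tool -10.983283553668736 7.4585786845277005 0.09569533079241355 Mz [-2.4115351   1.44104273 -0.5296257 ] z 0.0393453556276447 j7 -0.5292116438573701
```

Emit:
send_rows:
  moves:
    - [[0,0.04,-1.1,0,0.08],[0,0.04,-1.1,0,0.08],[0,0.04,-1.1,0,0.08],[0,0.04,-1.1,0,0.08],[0,0,0,0,0]]

```text
time_s: 18.65
ee_pos: [0.4964, -0.1541, 0.0391]
ee_rot: [[1.0, 0.023, -0.005], [0.023, -1.0, -0.004], [-0.005, 0.004, -1.0]]
ft_force: [-11.1, -12.5, 0.7]
grip_width: 0.0195
grasp_force: 112.8
```

```bash
python3 arc.py
```

```text
t 18.65 yaw 1.2965006400367451 pivot in tool x,y 0.14173038289711493 -0.002351067520665299 radial yaw 2.247926682195115 F tool -11.389354307870768 12.224205853442923 0.7044254577432879 Mz [-2.77947088  2.38297864 -0.69216807] z 0.03906471947184185 j7 -0.8092310525341767
```

Emit:
send_rows:
  moves:
    - [[0,0,-0.6,0,0.04],[0,0,-0.6,0,0.04],[0,0,0,0,0]]

```text
time_s: 18.95
ee_pos: [0.4962, -0.1423, 0.039]
ee_rot: [[0.998, -0.057, -0.005], [-0.057, -0.998, -0.003], [-0.005, 0.004, -1.0]]
ft_force: [-11.8, -11.6, 1.4]
grip_width: 0.0191
grasp_force: 112.9
```

```bash
python3 arc.py
```

```text
t 18.95 yaw -3.254743799115788 pivot in tool x,y 0.14191965418643793 -0.0018607512735378435 radial yaw -2.5025571281596672 F tool -11.083934872579986 12.269953433657234 1.4160325053458587 Mz [-2.38882142  2.30907492 -0.78504141] z 0.039045849360956196 j7 -0.882470851401452
```

Emit:
send_rows:
  moves:
    - [[0,0,-0.5,0,0.035],[0,0,-0.5,0,0.035],[0,0,0,0,0]]

```text
time_s: 19.25
ee_pos: [0.4969, -0.1318, 0.039]
ee_rot: [[0.992, -0.126, -0.005], [-0.126, -0.992, -0.002], [-0.005, 0.003, -1.0]]
ft_force: [-11.0, -9.2, 0.7]
grip_width: 0.0193
grasp_force: 113.0
```

```bash
python3 arc.py
```

```text
t 19.25 yaw -7.250422415044681 pivot in tool x,y 0.1420797702737834 -0.0011892939803591013 radial yaw -6.769975760356525 F tool -9.72628358546397 10.55216653976805 0.6794565323310147 Mz [-1.96892475  2.2365667  -0.89786772] z 0.03896135044000091 j7 -0.9478013988502363
```

Emit:
send_rows:
  moves:
    - [[0,0,-0.5,0,0.035],[0,0,-0.5,0,0.035],[0,0,0,0,0]]

```text
time_s: 19.55
ee_pos: [0.4996, -0.119, 0.0388]
ee_rot: [[0.982, -0.191, -0.004], [-0.191, -0.982, 0.001], [-0.005, -0.0, -1.0]]
ft_force: [-5.5, 1.6, -1.5]
grip_width: 0.0192
grasp_force: 112.3
```

```bash
python3 arc.py
```

```text
t 19.55 yaw -11.022587911575885 pivot in tool x,y 0.1415209364550575 0.002534078104278554 radial yaw -12.048409764240859 F tool -5.695584967775891 -0.559346571036079 -1.460473805429581 Mz [0.6108122  1.17260023 0.23635306] z 0.03879019217076993 j7 -1.0131704894689877
```

Emit:
send_rows:
  moves:
    - [[0,0,-0.4,0,0.02],[0,0,-0.4,0,0.02],[0,0,0,0,0]]

```text
time_s: 19.85
ee_pos: [0.5014, -0.1103, 0.0387]
ee_rot: [[0.974, -0.229, -0.004], [-0.229, -0.974, 0.002], [-0.005, -0.001, -1.0]]
ft_force: [-6.1, -0.3, -1.4]
grip_width: 0.0195
grasp_force: 112.4
```

```bash
python3 arc.py
```

```text
t 19.85 yaw -13.214081256449996 pivot in tool x,y 0.14167868444003104 0.00601778044598577 radial yaw -15.646383486096985 F tool -5.83042208534277 1.7228843721415286 -1.3541203268691906 Mz [-0.06857271  1.34414058 -0.1905775 ] z 0.03868121069960035 j7 -1.0550825641503814
```

Emit:
send_rows:
  moves:
    - [[0,0,-0.3,0,0.02],[0,0,-0.3,0,0.02],[0,0,0,0,0]]

```text
time_s: 20.15
ee_pos: [0.5028, -0.1062, 0.0388]
ee_rot: [[0.963, -0.269, -0.004], [-0.269, -0.963, -0.001], [-0.004, 0.002, -1.0]]
ft_force: [-5.3, -3.8, -2.3]
grip_width: 0.0191
grasp_force: 112.3
```

```bash
python3 arc.py;  python3 grab.py top t6.png 330 150 430 225 8
```

```text
t 20.15 yaw -15.593102166794395 pivot in tool x,y 0.14163327267501266 0.004424033220445138 radial yaw -17.38185234401752 F tool -4.072674852180238 5.123144873080751 -2.269413200468619 Mz [-0.85160999  1.39011408 -0.38394876] z 0.03879872831460909 j7 -1.0942313362641434
```

View pics/t6.png

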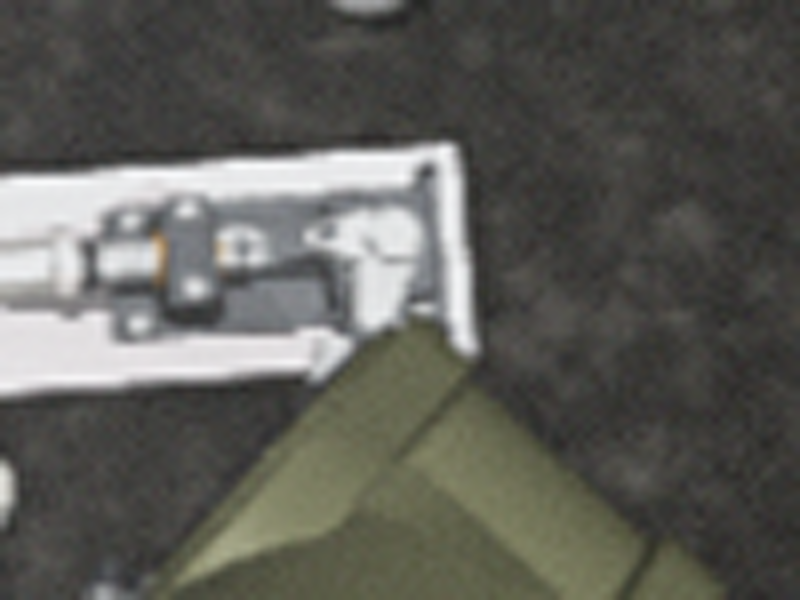

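The lever now leans left of the plate's perpendicular, past the dead point. The white seal head at crop (68,265) meets the column nut. I'll push a bit more to make sure it's on the stop.

Emit:
send_rows:
  moves:
    - [[0,0,-0.4,0,0.015],[0,0,-0.4,0,0.01],[0,0,0,0,0]]

```text
time_s: 20.5
ee_pos: [0.5038, -0.1031, 0.0389]
ee_rot: [[0.955, -0.298, -0.004], [-0.298, -0.955, -0.006], [-0.002, 0.007, -1.0]]
ft_force: [-9.7, -15.1, -3.9]
grip_width: 0.0196
grasp_force: 112.4
```

```bash
python3 arc.py
```

```text
t 20.5 yaw -17.312421623844887 pivot in tool x,y 0.1416230840083807 0.0034416946683269137 radial yaw -18.70364212883858 F tool -4.748100670955597 17.276456350078774 -3.9078398690949667 Mz [-3.27414123  2.23397022 -0.85431219] z 0.03891906967933417 j7 -1.1269028792533196
```

Emit:
send_rows:
  moves:
    - [[0,0,0.5,0,-0.03],[0,0,0.5,0,-0.03],[0,0,0.1,0,0],[0,0,0,0,0]]

```text
time_s: 20.9
ee_pos: [0.5018, -0.109, 0.0389]
ee_rot: [[0.972, -0.235, -0.004], [-0.235, -0.972, 0.0], [-0.004, 0.001, -1.0]]
ft_force: [-6.3, -3.5, -1.2]
grip_width: 0.0192
grasp_force: 112.4
```

```bash
python3 arc.py
```

```text
t 20.9 yaw -13.589162161666161 pivot in tool x,y 0.1416259016273353 0.0064215882587713765 radial yaw -16.185145851039398 F tool -5.316070988014379 4.839538825558887 -1.2435434719408411 Mz [-0.71467419  1.37625519 -0.48512069] z 0.038858908564152736 j7 -1.06313692925659
```

Emit:
send_rows:
  moves:
    - [[0,0,0.3,0,0],[0,-0.4,0,0,0],[0,-0.5,0,0,0],[0,-0.5,0,0,0],[0,0,0,0,0]]

```text
time_s: 21.4
ee_pos: [0.4895, -0.1075, 0.0394]
ee_rot: [[0.973, -0.232, -0.0], [-0.232, -0.973, 0.0], [-0.0, -0.0, -1.0]]
ft_force: [-0.6, 0.0, -2.0]
grip_width: 0.0192
grasp_force: 112.3
```

```bash
python3 arc.py
```

```text
t 21.4 yaw -13.41695055760489 pivot in tool x,y 0.15391612895170695 0.005441777346033712 radial yaw -15.441833220183586 F tool -0.5925228176325716 0.11896342895970169 -1.9607333806351435 Mz [ 0.00018421  0.03356842 -0.01383901] z 0.03940417914460695 j7 -1.0483529311221422
```

Sliding freely. Continue pulling off.

Emit:
send_rows:
  moves:
    - [[0,-0.6,0,0,0],[0,-0.6,0,0,0],[0,-0.6,0,0,0],[0,-0.6,0,0,0],[0,-0.6,0,0,0],[0,0,0,0,0]]

```text
time_s: 22.0
ee_pos: [0.4599, -0.1007, 0.0393]
ee_rot: [[0.973, -0.232, -0.001], [-0.232, -0.973, 0.0], [-0.001, -0.0, -1.0]]
ft_force: [0.2, 0.2, -2.3]
grip_width: 0.0192
grasp_force: 112.3
```

```bash
python3 arc.py
```

```text
t 22.0 yaw -13.433587282155381 pivot in tool x,y 0.184318261579475 0.005150931503414924 radial yaw -15.034363956420114 F tool 0.17597622121098092 -0.2166445322320639 -2.280205115539954 Mz [ 0.04062112  0.02587549 -0.04712536] z 0.039295420146558555 j7 -1.0291111974726264
```

Emit:
send_rows:
  moves:
    - [[0,-1,0,0,0],[0,-1.5,0,0,0],[0,-1,1,0,0],[0,0,3,0,0],[0,0,3,0,0],[0,0,2.5,0.5,0],[0,0,0,1,0],[0,0,0,0,0]]

```text
time_s: 22.8
ee_pos: [0.4038, -0.1857, 0.0235]
ee_rot: [[0.972, -0.234, -0.001], [-0.234, -0.972, 0.001], [-0.002, -0.0, -1.0]]
ft_force: [-0.5, 0.6, -2.1]
grip_width: 0.0195
grasp_force: 112.3
```

```bash
python3 arc.py; python3 plan.py 0 .4 -.2 .006 -13 3|head -1
```

```text
t 22.8 yaw -13.550880442983141 pivot in tool x,y 0.21896988009007595 -0.09108703522403891 radial yaw 9.035398660553424 F tool -0.6115497028027809 -0.4888333484882571 -2.0658547513159644 Mz [ 0.05816118  0.0626699  -0.02887277] z 0.023533949856901284 j7 -0.8013302109759884
t 22.8 p [ 0.4038 -0.1857  0.0235] yaw -13.55 tilt [-0.001  0.001 -1.   ] j [ 0.07  0.6   0.45  2.21 -0.6   0.45 -0.8 ] F [-0.5  0.6 -2.1] w 0.0195
```

Emit:
send_rows:
  moves:
    - [[0,2,0,0,0],[0,1,0,0.5,0],[0,0,0,0.5,0],[0,0,0,0.4,0],[0,0,0,0.2,0],[0,0,0,0.1,0],[0,0,0,0,0]]

```text
time_s: 23.5
ee_pos: [0.4336, -0.1921, 0.0072]
ee_rot: [[0.973, -0.232, -0.0], [-0.232, -0.973, 0.0], [-0.001, -0.0, -1.0]]
ft_force: [0.8, -0.7, -0.8]
grip_width: 0.0195
grasp_force: 112.3
```

Emit:
send_rows:
  moves:
    - [[0,0,0,0.1,0],[0,0,0,0.1,0],[0,0,0,0,0],[0.5,0,0,0,0],[0.6,0,0,0,0],[0.6,0,0,0,0],[0.6,0,0,0,0]]

```text
time_s: 24.2
ee_pos: [0.4342, -0.1923, 0.0054]
ee_rot: [[0.973, -0.232, 0.0], [-0.232, -0.973, -0.0], [0.0, 0.0, -1.0]]
ft_force: [-0.4, -0.6, 0.4]
grip_width: 0.0511
grasp_force: 0.0
```

Emit:
send_rows:
  moves:
    - [[0.6,0,0,-1,0],[0.6,0,0,-3,0],[0.6,0,0,-4,0],[0.6,0,0,-4,0],[0.6,-3,3,-4,0],[0.6,-2,4,-2,0],[0.6,0,4.5,0,0],[0.6,0,4.5,0,0]]

```text
time_s: 25.0
ee_pos: [0.353, -0.3341, 0.1815]
ee_rot: [[0.973, -0.231, 0.003], [-0.231, -0.973, -0.001], [0.003, -0.0, -1.0]]
ft_force: [1.7, 0.1, 0.1]
grip_width: 0.0509
grasp_force: 0.0
```

Emit:
send_rows:
  moves:
    - [[0.6,0,4.5,0,0],[0.6,0,4.5,0,0],[0.6,0,4,0,0],[0.6,0,0,0,0],[0.6,0,0,0,0]]

```text
time_s: 25.5
ee_pos: [0.3222, -0.46, 0.1799]
ee_rot: [[0.972, -0.235, -0.001], [-0.235, -0.972, 0.0], [-0.001, 0.0, -1.0]]
ft_force: [0.9, 0.4, 0.5]
grip_width: 0.0511
grasp_force: 0.0
```

```bash
python3 grab.py top t7.png 240 130 440 280 4; python3 arc.py
```

```text
t 25.55 yaw -13.453925602333586 pivot in tool x,y 0.23408537401435128 -0.3750582825325064 radial yaw 44.5765236781775 F tool -0.18177033601401593 -1.0464060806785656 0.0460617642043081 Mz [ 0.00133871 -0.01116097 -0.04740177] z 0.179747337581343 j7 -0.49682990089509577
```

View pics/t7.png

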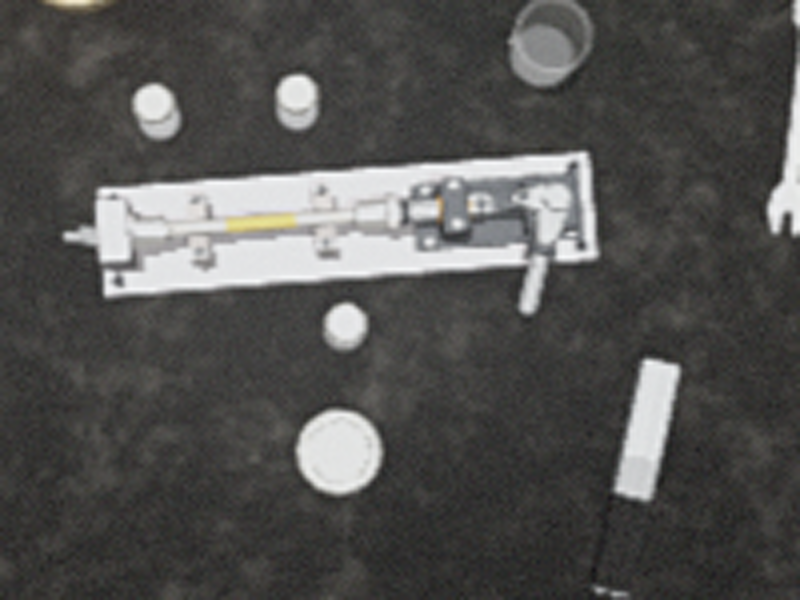

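The picture shows the column clamped between seal head and end stop, and the lever past its dead point. The tube lies flat off the holder, and the bottles, beaker and cap are where they stood.

```bash
python3 -c "
from station import *
print(hand_in())"
```

```text
the job is handed in; nothing more can be done
None
```

I handed the job in at about 25.6 s of the 72 s allowed. In the last picture the column is clamped, the lever sits past its dead point by itself, and the tube lies flat off the holder. The bottles, beaker and cap stand where they were. The hand-in call gave no verdict.

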